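# Fetch the bottom packer from the pin store

### The job

The blue two-pin fixture needs the long brass packer plate, which is at the bottom of the stack on the grey two-pin store. Clear the yellow and then the green packer off the store and lay both flat, next to each other and not overlapping, on the black rubber mat; with both let go there, thread the brass packer over both pins of the blue fixture, down flat on its rest. Then thread the green packer and, on top of it, the yellow one back over the pins of the grey store, fully down, and leave the tape measure, the mug and the pliers where they are.

Things in the scene. Friction and masses are not known exactly. Their poses are not given: they have to be found in the camera images.
- yellow_mid (a point): Yellow painted packer. Plate 10 mm thick, two 14 mm through holes 40 mm apart on its long centre line, 20 mm either side of its centre; 70 mm long, 64 mm wide, about 0.16 kg. At the start the top plate of the store's stack (underside 44 mm above the table). Point: centre of the plate, half-way up; x along its length, y across its width, z up.
- green_mid (a point): Green painted packer. Plate 10 mm thick, two 14 mm through holes 40 mm apart on its long centre line, 20 mm either side of its centre; 104 mm long, 50 mm wide, about 0.20 kg. At the start in the middle of the stack (underside 34 mm above the table), its ends showing from under the yellow one. Point: centre of the plate, half-way up; x along its length, y across its width, z up.
- brass_mid (a point): Bare brass packer. Plate 10 mm thick, two 14 mm through holes 40 mm apart on its long centre line, 20 mm either side of its centre; 138 mm long, 36 mm wide, about 0.25 kg. At the start at the bottom, underside 24 mm above the table. Each plate is narrower than the one above, so fingers gripping across the width may reach past its underside. Point: centre of the plate, half-way up; x along its length, y across its width, z up.
- store_rest (a point): Grey two-pin store. Fixed. Base 160 (x) x 100 (y) x 8 mm; on it along x a rest 120 mm long, 28 mm wide, its top 24 mm above the table; two steel pins 10 mm thick stand 20 mm either side of its middle, top 9 mm tapered to 4 mm, pin tips 66 mm above the table. Point: midway between the pins at the top of the rest; x along the line of pins, z up. A threaded plate lies centred over it.
- setup_rest (a point): Blue two-pin fixture, empty at the start. Fixed. Base 160 (x) x 100 (y) x 8 mm; on it along x a rest 120 mm long, 28 mm wide, its top 24 mm above the table; two steel pins 10 mm thick stand 20 mm either side of its middle, top 9 mm tapered to 4 mm, pin tips 48 mm above the table. Point: midway between the pins at the top of the rest; x along the line of pins, z up. A threaded plate lies centred over it.
- mat_top (a point): Black rubber mat, fixed, 240 mm (along its x) by 140 mm (y), 4 mm thick: the side area for the yellow and green packers. Point: the middle of its top face; x along its length, z up.
- tape_measure: Bystander: yellow and black tape measure, standing, 36 x 68 x 62 mm high. Origin: centre of its underside. Leave it alone.
- coffee_mug: Bystander: white mug, 92 x 126 (with handle) x 95 mm high. Origin: at its underside, in the middle of its extent with the handle. Leave it alone.
- pliers: Bystander: red-handled pliers lying flat, 182 x 48 x 10 mm, length along x. Origin: centre of its underside. Leave them alone.

How it is judged:
On the way, in this order (a step that is already met when the one before it is completed fails the run):
1. the yellow and the green packer both lie flat on the mat, let go (x of yellow_mid in the frame of mat_top between -0.11 and 0.11 m and y of yellow_mid in the frame of mat_top between -0.06 and 0.06 m and z of yellow_mid in the frame of mat_top between 0.002 and 0.008 m and angle between each of yellow_mid, green_mid's own z axis and vertical below 0.08 rad and contact force between the fingers and yellow below 0.1 N and x of green_mid in the frame of mat_top between -0.11 and 0.11 m and y of green_mid in the frame of mat_top between -0.06 and 0.06 m and z of green_mid in the frame of mat_top between 0.002 and 0.008 m and contact force between the fingers and green below 0.1 N), for 0.2 s.
2. the brass packer is threaded on both pins of the blue fixture and lies on its rest (horizontal distance between brass_mid and setup_rest below 0.005 m and z of brass_mid in the frame of setup_rest between 0.002 and 0.008 m and angle between brass_mid's own z axis and vertical below 0.08 rad and angle between the x axis of brass_mid and the x axis of setup_rest, either way round below 0.2 rad), for 0.2 s.
At the end, for the whole second after the job is handed in: All within 5 mm sideways of the middle between the pins, within 3 mm of the right height, flat within 0.08 rad and along the pins within 0.2 rad, at rest: the brass packer on the rest of the blue fixture, the green packer on the rest of the grey store, the yellow one on top of the green (all of step 2 and horizontal distance between each of green_mid, yellow_mid and store_rest below 0.005 m and z of green_mid in the frame of store_rest between 0.002 and 0.008 m and angle between each of green_mid, yellow_mid's own z axis and vertical below 0.08 rad and angle between the x axis of each of green_mid, yellow_mid and the x axis of store_rest, either way round below 0.2 rad and z of yellow_mid in the frame of store_rest between 0.012 and 0.018 m and linear speed of each of brass, green, yellow below 0.02 m/s); the robot touches nothing.
It fails at once if the tape measure is shifted by more than 20 mm (distance of tape_measure from where it was at the start of the episode above 0.02 m).
It fails at once if the mug is shifted by more than 20 mm (distance of coffee_mug from where it was at the start of the episode above 0.02 m).
It fails at once if the pair of pliers is shifted by more than 20 mm (distance of pliers from where it was at the start of the episode above 0.02 m).
It also fails if it takes over 147 s, if anything falls off the work surface, if the arm or the gripper's body presses on something with over 40 N, if the wrist force passes 120 N, or if a joint passes its speed limit or range.

### The arm

A 6-joint arm with a two-finger parallel gripper is mounted at the origin on the work surface; the furniture and walls round the work are solid. World frame = base frame: x ahead of the robot, y to its left, z up, the work surface at z = 0. Lengths are in m, angles in rad, forces in N, time in s.
With the tool pointing down it reaches from about 0.25 to 0.725 m from the base axis. Payload 4 kg.
Tool frame: the origin (TCP) lies at the very end of the fingers, on their centre line; the grasp point (between the pads) lies 19 mm behind it; z points along the fingers, y is the line along which they close (so a half turn about z gives the same grasp; the last joint's range is limited). The gripper opens to 85 mm and grips with 20 to 120 N. Pads are 22 mm wide; open, the fingers measure 114 mm over their backs; the gripper's body (76 mm by 85 mm) begins 54 mm behind the grasp point. The pads swing forward as they close: fully open they stand 13 mm farther back than shut.
Start: joints at [-1.246, 0.241, 0.005, 1.335, 0, 1.571], TCP at [0.16, -0.474, 0.231] pointing down, gripper open.
Joint ranges: [-2.72, 2.72], [-1.05, 1.87], [-1.09, 1.28], [-1.99, 2.15], [-1.42, 1.44], [-3.14, 3.14]. Speed limits (rad/s): [2.79, 2.79, 3.14, 3.14, 3.14, 3.14].

### API

Orientations are given as a unit quaternion [x, y, z, w].
In Python, from workcell import bot, vision, workorder, boxes_of gives the robot as it stands.
- The arm moves only by the tool send_rows, never from a script. Its argument "motion" is text: rows parted by semicolons, each of 5 numbers parted by spaces: the closure, from -1 (fully open) to 1 (shut), so that 0 is half open, then the shift along the tool's x, y, z in cm, then the turn about the tool's z in rad. In form: claw x y z twist; .... A call has 1 to 5 rows; each row is the pose to reach, as a shift and turn from the pose commanded when the call began, along the tool's axes at that moment; what a row does not reach only later rows make up. A row lasts 1/10 s, in which the tool goes at most 50 mm and 8.59 degrees, less where a joint would pass 70% of its speed; a pose out of reach is approached as far as the arm can. A call with a gripper value outside its range is refused whole. The fingers move at their own pace and stop on an object; the grip force is fixed at half the most. Time passes only in rows, so rows that repeat a pose let the fingers close. It gives the time, the measured TCP pose, the force, the opening and the grip force at its end, in the units of the state.
- bot.get_obs(): the state, without advancing time (a new reading comes with each control period).
- vision.camera(name): name is "side" or "top"; returns the picture (400x640x3 uint8, red, green, blue); there is no depth.
- vision.camera_model(name): a dict with "fov_y" (degrees; the focal length in pixels is half the picture's height over the tangent of half this angle, whatever the lens; pixels are square), "cx", "cy" (the principal point, pixels), "world_from_camera" (4x4, takes a point from camera to world coordinates). Camera axes: x right, y down, z forward; pixel columns grow to the right and rows downward; lengths in m; the calibration is good to about 2 mm. A picture is of the moment at which its call begins. camera_model takes no time and is no camera call.
- workorder.job_done(): hands the job in; it is judged then, once.
Trained networks look in the newest picture that a camera, given by its name, has taken for a name from the list of things; names that differ only in an ending like _2 or _b are one class to them, and where a whole thing is asked for, a point or a joint stands for the part that bears it (a point fixed in the world has none). Each returns a list of dicts, best first, with "conf" (0 to 1); they miss things now and then, are a little off and sometimes report something else, mostly with a low value. They report only what shows in the picture. A call takes as long as a camera call.
- boxes_of(camera, target): "rect" ([centre column, centre row, width, height] in pixels, round what is visible of it).
The state is a dict: "clock": time; "joint_pos": joint angles; "joint_vel": joint speeds; "tau": joint torques, N m; "eef_pos": TCP position; "tool_rot": TCP orientation; "ft_force": force on the tool from outside, world axes, zero at the start; "ft_torque": the same for the moment, N m; "grip_width": finger opening in m; "grasp_force": force on a finger pad.
Only numpy, scipy, OpenCV 4.12 (cv2) and the standard library are available. Lean on these libraries where they do the work, as an engineer would, in place of code of your own. Each camera call takes 0.05 s, during which the arm holds its last target. There are 200 camera calls.

## Working session

There is one attempt and no reset: what is moved stays moved. The work goes in short steps, Python scripts to look and compute and a tool call to move; the robot and the scene stay as the last step left them, time stands still between calls to the robot, and variables do not carry over. Pictures are saved under pics/ and viewed, at most 14 in all, crops included, and the job is handed in when it is done.

Besides the shell and the picture viewer there is one more tool, called after ">>>" in YAML: its name, and indented under it one key for each argument. send_rows: Moves the arm, as the interface text tells. Its arguments: {"type":"object","properties":{"motion":{"type":"string"}},"required":["motion"]}

```bash
ls; mkdir -p pics
cat > h.py <<'E'
import numpy as np, cv2
from workcell import bot, vision, workorder, boxes_of
from scipy.spatial.transform import Rotation as R
def snap(c,f=None):
    im=vision.camera(c)
    if f: cv2.imwrite('pics/'+f,im[:,:,::-1])
    return im
def ray(c,u,v,z):
    m=vision.camera_model(c);f=200/np.tan(np.radians(m['fov_y'])/2);T=np.array(m['world_from_camera'])
    d=T[:3,:3]@[(u-m['cx'])/f,(v-m['cy'])/f,1];o=T[:3,3]
    return o+d*(z-o[2])/d[2]
def proj(c,p):
    m=vision.camera_model(c);f=200/np.tan(np.radians(m['fov_y'])/2);T=np.array(m['world_from_camera'])
    q=T[:3,:3].T@(np.array(p)-T[:3,3]);return np.array([m['cx']+f*q[0]/q[2],m['cy']+f*q[1]/q[2]])
E
python3 - <<'E'
from h import *
np.set_printoptions(precision=4,suppress=True)
for c in('top','side'):
    snap(c,c+'0.png'); m=vision.camera_model(c);print(c,m)
    for n in['yellow_mid','green_mid','brass_mid','store_rest','setup_rest','mat_top','tape_measure','coffee_mug','pliers']:
        print(n,[(np.round(b['rect'],1),round(b['conf'],2)) for b in boxes_of(c,n)[:2]])
o=bot.get_obs();print(o)
E
```

```text
pics
top {'fov_y': 46.47456535454021, 'cx': 315.643167130289, 'cy': 194.798470650477, 'world_from_camera': array([[ 0.0178, -0.9932,  0.1151,  0.4352],
       [-0.9998, -0.0188, -0.0069,  0.0025],
       [ 0.009 , -0.115 , -0.9933,  1.22  ],
       [ 0.    ,  0.    ,  0.    ,  1.    ]])}
yellow_mid [(array([440.6, 239.1,  32.4,  33.1]), 0.56)]
green_mid [(array([442.6, 236.8,  33.4,  45.5]), 0.58)]
brass_mid [(array([442.5, 236.8,  29.8,  55.1]), 0.54), (array([439.9, 243. ,  50.9,  71.7]), 0.49)]
store_rest [(array([438. , 242. ,  57.3,  69.6]), 0.88)]
setup_rest [(array([202.8, 232.6,  52.5,  66.9]), 0.88)]
mat_top [(array([314. , 184.9,  76.4, 100.5]), 0.65)]
tape_measure [(array([406.9, 126.8,  29.7,  21.1]), 0.96)]
coffee_mug [(array([226.9, 126.2,  56.1,  39.3]), 0.72)]
pliers [(array([312.9, 264.1,  66.1,  18.4]), 0.71)]
side {'fov_y': 49.820398472907605, 'cx': 312.38933672476844, 'cy': 200.31294650765156, 'world_from_camera': array([[ 0.9999,  0.014 , -0.0084,  0.5678],
       [ 0.0157, -0.68  ,  0.733 , -0.7611],
       [ 0.0046, -0.7331, -0.6802,  0.7526],
       [ 0.    , 
[... 468 characters left out ...]
e [(array([410.2, 287.5,  28.7,  44.7]), 0.81)]
coffee_mug [(array([380. , 146.8,  36.7,  46.3]), 0.97), (array([264.2, 326.9,  79.3,  37.2]), 0.55)]
pliers [(array([243.7, 211.4,  21.8,  48.9]), 0.68)]
{'clock': 1.0, 'joint_pos': array([-1.246 ,  0.2406,  0.005 ,  1.3352, -0.    ,  1.5708]), 'joint_vel': array([-0.0008, -0.0008,  0.0004, -0.0005, -0.0018, -0.0004]), 'tau': array([  0.0002, -37.2217,  25.2696,   0.0011,   0.0001,   0.    ]), 'eef_pos': array([ 0.1596, -0.4738,  0.2313]), 'tool_rot': array([ 0.9868,  0.1617, -0.    , -0.    ]), 'ft_force': array([ 0.7532, -0.488 , -0.2019]), 'ft_torque': array([-0.0177, -0.0216, -0.0248]), 'grasp_force': 0.0, 'grip_width': 0.0854523306855535}
```

Run:
```python
import cv2,numpy as np
t=cv2.imread('pics/top0.png')[100:300,160:490];s=cv2.imread('pics/side0.png')[110:390,180:450]
cv2.imwrite('pics/t0z.png',cv2.resize(t,(792,480),interpolation=cv2.INTER_CUBIC))
cv2.imwrite('pics/s0z.png',cv2.resize(s,(578,600),interpolation=cv2.INTER_CUBIC))
```

```text
(no output)
```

View pics/t0z.png

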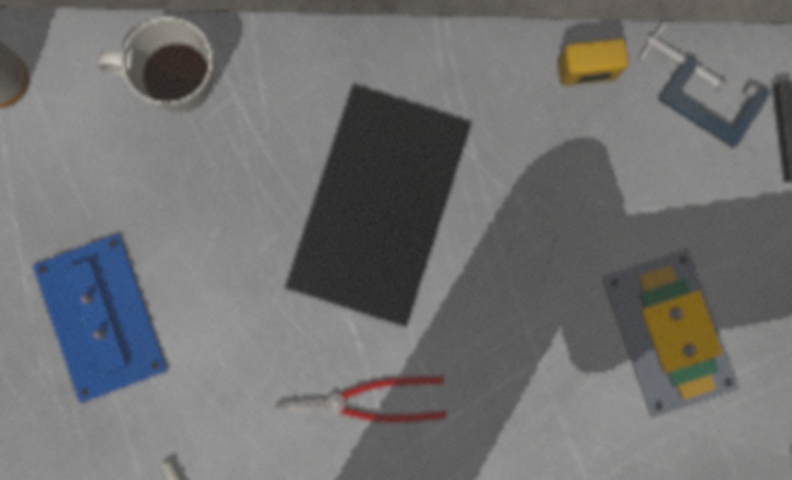

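View pics/s0z.png

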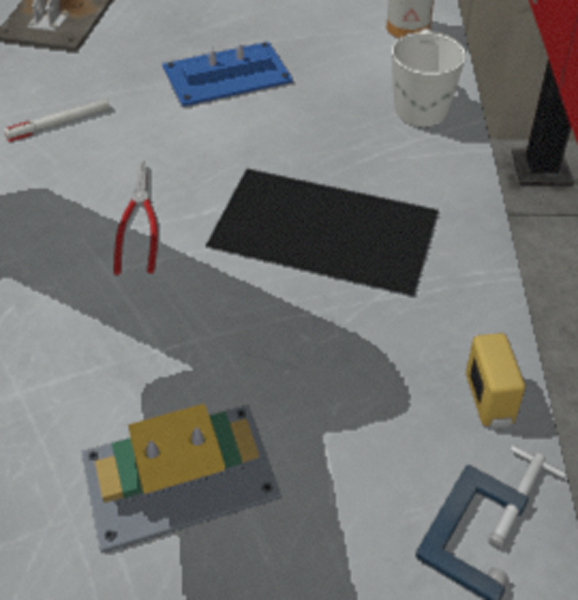

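```bash
cat > seg.py <<'E'
from h import *
def quad(c,im,name,roi,zs):
    h=cv2.cvtColor(im,cv2.COLOR_RGB2HSV);H,S,V=[h[:,:,i].astype(int) for i in range(3)]
    m={'blue':(H>100)&(H<125)&(S>120),'yellow':(H>15)&(H<32)&(S>195)&(V>90),'mat':V<50,'green':(H>60)&(H<95)&(S>80)}[name].astype(np.uint8)
    k=np.zeros_like(m);x0,y0,x1,y1=roi;k[y0:y1,x0:x1]=1;m*=k
    cs,_=cv2.findContours(m,cv2.RETR_EXTERNAL,cv2.CHAIN_APPROX_NONE)
    if not cs: return print(c,name,'none')
    ct=max(cs,key=cv2.contourArea)
    # rectify to plane in mm, then fit
    P=np.array([ray(c,u,v,zs)[:2] for u,v in ct[:,0,:]]).astype(np.float32)*1000
    (cx,cy),(w,hh),a=cv2.minAreaRect(P)
    if w<hh: w,hh,a=hh,w,a+90
    M=cv2.moments(P.reshape(-1,1,2))
    print(c,name,'ctr %.1f %.1f  mom %.1f %.1f size %.1f %.1f ang %.1f'%(cx,cy,M['m10']/M['m00'],M['m01']/M['m00'],w,hh,(a+90)%180-90))
E
python3 - <<'E'
from seg import *
t=cv2.imread('pics/top0.png')[:,:,::-1].copy();s=cv2.imread('pics/side0.png')[:,:,::-1].copy()
quad('top',t,'blue',(170,190,240,275),.008);quad('side',s,'blue',(240,120,330,170),.008)
quad('top',t,'mat',(270,120,365,245),.004);quad('side',s,'mat',(260,180,390,255),.004)
quad('top',t,'yellow',(420,215,465,260),.054);quad('side',s,'yellow',(232,290,295,345),.054)
Z=2.4
for n,pts,z in(('storebase',[(605,277),(687,250),(737,385),(652,415)],.008),('bluebase',[(36,264),(120,234),(167,370),(82,403)],.008),('yell',[(640,306),(702,290),(722,357),(661,374)],.054),('ypins',[(677,313),(689,350)],.063),('bpins',[(92,289),(102,329)],.045),('mug',[(170,60)],.09)):
    P=np.array([ray('top',160+x/Z,100+y/Z,z)[:2]*1000 for x,y in pts]);print(n,P.round(0).tolist(),P.mean(0).round(1))
Z=578/270
for n,pts,z in(('storebase',[(83,452),(248,406),(281,492),(104,551)],.008),('yell',[(129,424),(207,404),(225,474),(144,494)],.054),('ypins',[(151,444),(197,430)],.063),('bpins',[(213,53),(240,46)],.045)):
    P=np.array([ray('side',180+x/Z,110+y/Z,z)[:2]*1000 for x,y in pts]);print(n,P.round(0).tolist(),P.mean(0).round(1))
E
```

```text
top blue ctr 474.0 289.4  mom 473.8 289.1 size 156.3 97.0 ang 21.7
side blue ctr 475.6 287.3  mom 476.3 284.4 size 157.2 101.3 ang 21.8
top mat ctr 603.9 -11.3  mom 606.9 -14.4 size 231.5 132.0 ang -16.9
side mat ctr 605.4 -10.2  mom 605.7 -10.4 size 236.6 137.2 ang -16.9
top yellow ctr 478.9 -324.4  mom 477.5 -323.6 size 57.2 39.9 ang -67.3
side yellow none
storebase [[526.0, -259.0], [557.0, -349.0], [412.0, -400.0], [379.0, -308.0]] [ 468.8 -329. ]
bluebase [[529.0, 359.0], [563.0, 270.0], [418.0, 213.0], [381.0, 302.0]] [472.7 286.2]
yell [[493.0, -285.0], [511.0, -350.0], [442.0, -370.0], [423.0, -306.0]] [ 467.3 -328. ]
ypins [[486.0, -321.0], [448.0, -333.0]] [ 467.3 -327.2]
bpins [[501.0, 289.0], [459.0, 276.0]] [480.1 282.3]
mug [[737.0, 208.0]] [736.6 208.2]
storebase [[382.0, -309.0], [530.0, -257.0], [563.0, -345.0], [415.0, -402.0]] [ 472.3 -328. ]
yell [[429.0, -308.0], [495.0, -286.0], [516.0, -355.0], [450.0, -375.0]] [ 472.4 -331.1]
ypins [[452.0, -333.0], [490.0, -319.0]] [ 470.7 -326.2]
bpins [[460.0, 278.0], [495.0, 295.0]] [477.6 286.6]
```

```bash
cat >> h.py <<'E'
def go(x,y,z,yaw):
    "world mm, deg -> shift in tool axes cm, twist rad, from the present pose"
    o=bot.get_obs();r=R.from_quat(o['tool_rot']);d=r.inv().apply(np.array([x,y,z])/1000-o['eef_pos'])*100
    X=r.as_matrix()[:,0];y0=np.degrees(np.arctan2(X[1],X[0]));t=-np.radians((yaw-y0+180)%360-180)
    print('t %.1f shift'%o['clock'],d.round(2),'twist',round(t,3),'yaw',y0.round(2),'pos',(o['eef_pos']*1000).round(1),'F',o['ft_force'].round(1),'w',round(o['grip_width']*1000,1))
E
python3 -c "
from h import *
go(470.5,-328.5,120,19.3)"
```

```text
t 1.0 shift [34.11 -3.85 11.13] twist -0.012 yaw 18.61 pos [ 159.6 -473.8  231.3] F [ 0.8 -0.5 -0.2] w 85.5
```

>>> send_rows:
  motion: "-1 4 -0.5 0 0; -1 8 -1 0 0; -1 12 -1.5 0 0; -1 16 -2 0 0; -1 20 -2.5 0 0"

```text
clock: 1.5
eef_pos: [0.3424, -0.3856, 0.2314]
tool_rot: [0.987, 0.162, 0.0, 0.0]
ft_force: [0.2, -0.9, -0.7]
grip_width: 0.0854
grasp_force: 0.0
```

>>> send_rows:
  motion: "-1 4 -0.4 3 -0.012; -1 8 -0.8 6 -0.012; -1 12 -1.2 9 -0.012; -1 14.1 -1.35 11.1 -0.012; -1 14.1 -1.35 11.1 -0.012"

```text
clock: 2.0
eef_pos: [0.4709, -0.3255, 0.1163]
tool_rot: [0.985, 0.17, -0.002, -0.002]
ft_force: [-0.7, 0.8, -0.7]
grip_width: 0.0848
grasp_force: 0.0
```

Run:
```python
from h import *
go(470.5,-328.5,38,19.3)
a=snap('top');b=snap('side')
a=cv2.resize(a[190:290,380:500],(480,400),interpolation=2);b=cv2.resize(b[270:380,200:330],(473,400),interpolation=2)
cv2.imwrite('pics/g1.png',np.hstack([a,b])[:,:,::-1][:, :800] if 0 else cv2.resize(np.hstack([a,b])[:,:,::-1],(800,336)))
```

```text
t 2.0 shift [-0.12  0.31  7.83] twist 0.004 yaw 19.55 pos [ 470.9 -325.5  116.3] F [-0.7  0.8 -0.7] w 84.8
```

View pics/g1.png

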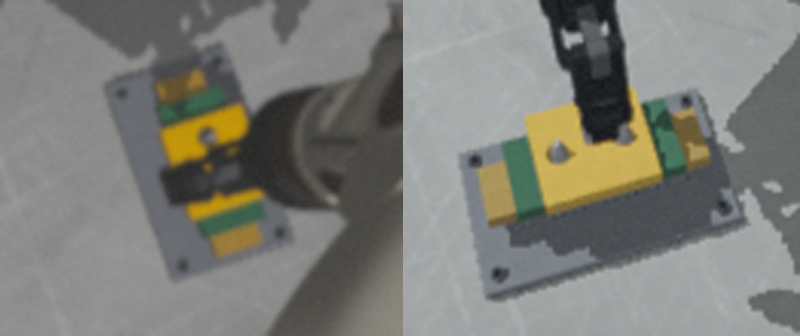

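>>> send_rows:
  motion: "-1 0 0 2 0; -1 0 0 4 0; -1 0 0 5.5 0; -1 0 0 5.5 0; -1 0 0 5.5 0"

```text
clock: 2.6
eef_pos: [0.4702, -0.3298, 0.0669]
tool_rot: [0.986, 0.167, 0.001, 0.001]
ft_force: [1.0, 0.1, 0.2]
grip_width: 0.0851
grasp_force: 0.0
```

Run:
```python
from h import *
go(470.5,-328.5,38,19.3)
b=snap('side')
cv2.imwrite('pics/g2.png',cv2.resize(b[250:380,180:340],(640,520),interpolation=2)[:,:,::-1])
```

```text
t 2.6 shift [ 0.07 -0.12  2.89] twist -0.002 yaw 19.2 pos [ 470.2 -329.8   66.9] F [1.  0.1 0.2] w 85.1
```

View pics/g2.png

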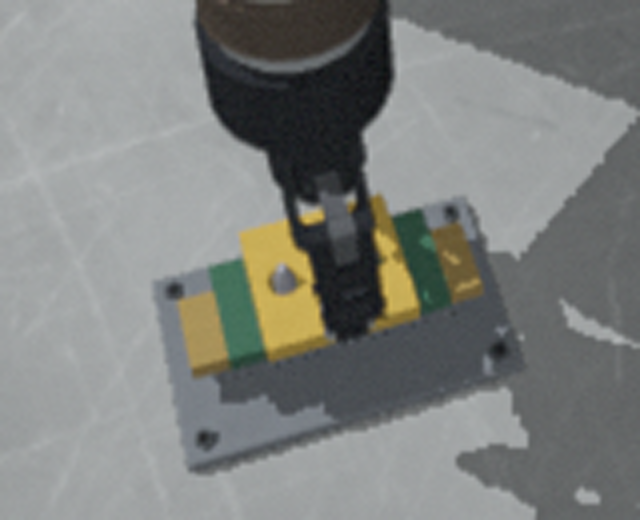

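>>> send_rows:
  motion: "-1 0.05 -0.1 1.5 0; -1 0.05 -0.1 2.9 0; -1 0.05 -0.1 2.9 0; 1 0.05 -0.1 2.9 0; 1 0.05 -0.1 2.9 0"

```text
clock: 3.15
eef_pos: [0.4716, -0.3283, 0.0385]
tool_rot: [0.986, 0.168, 0.001, 0.001]
ft_force: [1.2, -0.4, -1.8]
grip_width: 0.0621
grasp_force: 65.7
```

>>> send_rows:
  motion: "1 0 0 0 0; 1 0 0 0 0; 1 0 0 0 0"

```text
clock: 3.45
eef_pos: [0.4717, -0.3283, 0.0384]
tool_rot: [0.986, 0.168, 0.001, 0.001]
ft_force: [0.3, 0.3, 6.7]
grip_width: 0.0621
grasp_force: 66.4
```

>>> send_rows:
  motion: "1 0 0 -1 0; 1 0 0 -2 0; 1 0 0 -3.5 0; 1 0 0 -6 0; 1 0 0 -6 0"

```text
clock: 3.95
eef_pos: [0.473, -0.3292, 0.1005]
tool_rot: [0.986, 0.168, 0.003, 0.003]
ft_force: [-0.3, -0.4, -1.0]
grip_width: 0.0622
grasp_force: 65.9
```

Run:
```python
from h import *
b=snap('side')
cv2.imwrite('pics/g3.png',cv2.resize(b[220:380,180:340],(560,560),interpolation=2)[:,:,::-1])
a=np.radians(-17)
for n,x in(('yel',-.065),('gre',.055)):
    p=np.array([605,-11])+1000*x*np.array([np.cos(a),np.sin(a)]);print(n,p);go(*p,60,19.3)
```

```text
yel [542.84019086   8.00416081]
t 4.0 shift [ 17.78 -29.44   3.8 ] twist -0.0 yaw 19.3 pos [ 472.2 -328.5   98.7] F [ 0.1 -0.3 -2.1] w 62.5
gre [657.59676158 -27.08044376]
t 4.0 shift [ 27.45 -22.34   3.86] twist -0.0 yaw 19.3 pos [ 472.2 -328.5   98.7] F [ 0.1 -0.3 -2.1] w 62.5
```

View pics/g3.png

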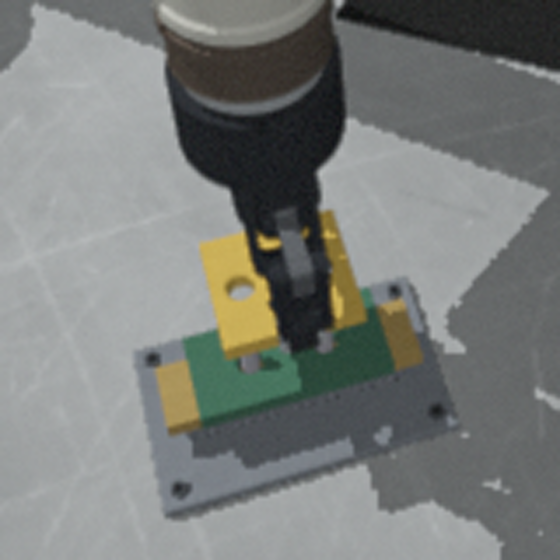

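>>> send_rows:
  motion: "1 2.4 -4 0 0; 1 4.8 -8 0 0; 1 7.2 -12 0 0; 1 9.6 -16 0 0; 1 12 -20 0 0"

```text
clock: 4.5
eef_pos: [0.5171, -0.0972, 0.0954]
tool_rot: [0.986, 0.167, -0.001, -0.0]
ft_force: [0.0, 0.6, -0.4]
grip_width: 0.0621
grasp_force: 66.0
```

>>> send_rows:
  motion: "1 2.4 -4 1 0; 1 4.8 -8 2.5 0; 1 5.8 -9.4 4 0; 1 5.8 -9.4 5 0; 1 5.8 -9.4 6 0"

```text
clock: 5.0
eef_pos: [0.5405, 0.009, 0.0348]
tool_rot: [0.986, 0.168, -0.001, 0.0]
ft_force: [-0.6, -0.3, -1.2]
grip_width: 0.0622
grasp_force: 66.0
```

>>> send_rows:
  motion: "1 0 0 1 0; 1 0 0 2 0; 1 0 0 2.5 0; 1 0 0 2.8 0; 1 0 0 2.8 0"

```text
clock: 5.5
eef_pos: [0.5413, 0.0083, 0.0081]
tool_rot: [0.986, 0.167, -0.0, -0.0]
ft_force: [0.5, -0.6, -2.3]
grip_width: 0.0622
grasp_force: 66.0
```

Run:
```python
from h import *
go(543,8,-2,19.3)
```

```text
t 5.5 shift [0.15 0.09 1.01] twist -0.001 yaw 19.25 pos [541.3   8.3   8.1] F [ 0.5 -0.6 -2.3] w 62.2
```

>>> send_rows:
  motion: "1 0 0 0.4 0; 1 0 0 0.7 0; 1 0 0 0.9 0; 1 0 0 1 0; 1 0 0 1 0"

```text
clock: 6.0
eef_pos: [0.5414, 0.0089, -0.0014]
tool_rot: [0.986, 0.168, 0.0, 0.0]
ft_force: [-1.5, 0.3, 1.7]
grip_width: 0.0623
grasp_force: 67.9
```

>>> send_rows:
  motion: "-1 0 0 0 0; -1 0 0 0 0; -1 0 0 0 0; -1 0 0 0 0; -1 0 0 0 0"

```text
clock: 6.5
eef_pos: [0.5415, 0.0089, -0.0017]
tool_rot: [0.986, 0.168, 0.0, -0.0]
ft_force: [0.1, 0.4, -0.1]
grip_width: 0.0855
grasp_force: 0.0
```

>>> send_rows:
  motion: "-1 0 0 -2 0; -1 0 0 -5 0; -1 0 0 -9 0; -1 0 0 -10 0; -1 0 0 -10 0"

```text
clock: 7.0
eef_pos: [0.5433, 0.0089, 0.1006]
tool_rot: [0.986, 0.168, 0.003, 0.0]
ft_force: [0.1, -0.0, -0.2]
grip_width: 0.0853
grasp_force: 0.0
```

Run:
```python
from seg import *
go(471,-328.5,100,19.3)
b=snap('side');quad('side',b,'yellow',(270,170,360,260),.014)
cv2.imwrite('pics/g4.png',cv2.resize(b[130:390,180:440],(600,600),interpolation=2)[:,:,::-1])
```

```text
t 7.0 shift [-1.797e+01  2.945e+01  2.000e-02] twist -0.0 yaw 19.3 pos [543.3   8.9 100.6] F [ 0.1 -0.  -0.2] w 85.3
side yellow none
```

View pics/g4.png

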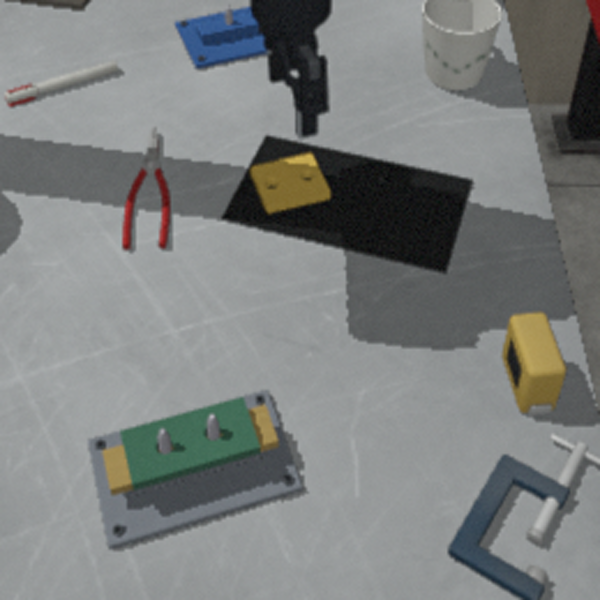

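>>> send_rows:
  motion: "-1 -2.5 4.1 0 0; -1 -5 8.2 0 0; -1 -7.5 12.3 0 0; -1 -10 16.4 0 0; -1 -12.5 20.5 0 0"

```text
clock: 7.55
eef_pos: [0.4891, -0.2269, 0.096]
tool_rot: [0.986, 0.168, -0.002, -0.001]
ft_force: [0.2, 0.4, 0.5]
grip_width: 0.0856
grasp_force: 0.0
```

>>> send_rows:
  motion: "-1 -2.5 4.1 0 0; -1 -5 8.2 0 0; -1 -5.5 8.95 0 0; -1 -5.5 8.95 2 0; -1 -5.5 8.95 4 0"

```text
clock: 8.05
eef_pos: [0.4679, -0.3286, 0.0563]
tool_rot: [0.986, 0.167, -0.001, -0.001]
ft_force: [-0.0, 0.0, 0.1]
grip_width: 0.0854
grasp_force: 0.0
```

>>> send_rows:
  motion: "-1 0 0 0 0; -1 0 0 1 0; -1 0 0 2 0; -1 0 0 2 0; -1 0 0 2 0"

```text
clock: 8.55
eef_pos: [0.469, -0.3283, 0.0383]
tool_rot: [0.986, 0.168, -0.0, -0.0]
ft_force: [0.3, -1.1, 0.1]
grip_width: 0.0858
grasp_force: 0.0
```

Run:
```python
from h import *
go(471,-328.5,31,19.3)
```

```text
t 8.6 shift [0.19 0.09 0.73] twist 0.0 yaw 19.32 pos [ 469.  -328.3   38.3] F [ 0.3 -1.1  0.1] w 85.8
```

>>> send_rows:
  motion: "-1 0.2 0 0.4 0; -1 0.2 0 0.75 0; -1 0.2 0 0.75 0; 1 0.2 0 0.75 0; 1 0.2 0 0.75 0"

```text
clock: 9.05
eef_pos: [0.4708, -0.328, 0.031]
tool_rot: [0.986, 0.168, 0.0, 0.0]
ft_force: [0.8, -0.2, -0.6]
grip_width: 0.0592
grasp_force: 0.0
```

>>> send_rows:
  motion: "1 0 0 0 0; 1 0 0 0 0; 1 0 0 0 0"

```text
clock: 9.35
eef_pos: [0.4711, -0.3281, 0.0314]
tool_rot: [0.986, 0.168, 0.0, 0.0]
ft_force: [-1.1, 0.1, 3.8]
grip_width: 0.0478
grasp_force: 62.5
```

>>> send_rows:
  motion: "1 0 0 -1 0; 1 0 0 -2 0; 1 0 0 -3.5 0; 1 0 0 -6 0; 1 0 0 -6.5 0"

```text
clock: 9.85
eef_pos: [0.4725, -0.3292, 0.0991]
tool_rot: [0.986, 0.168, 0.002, 0.002]
ft_force: [0.9, -0.1, -2.2]
grip_width: 0.0484
grasp_force: 62.4
```

Run:
```python
from h import *
go(657,-27,97,19.3)
b=snap('side')
cv2.imwrite('pics/g5.png',cv2.resize(b[230:380,180:340],(640,600),interpolation=2)[:,:,::-1])
```

```text
t 9.8 shift [ 27.4  -22.42   0.2 ] twist -0.0 yaw 19.3 pos [ 472.5 -329.2   99.1] F [ 0.9 -0.1 -2.2] w 48.4
```

View pics/g5.png

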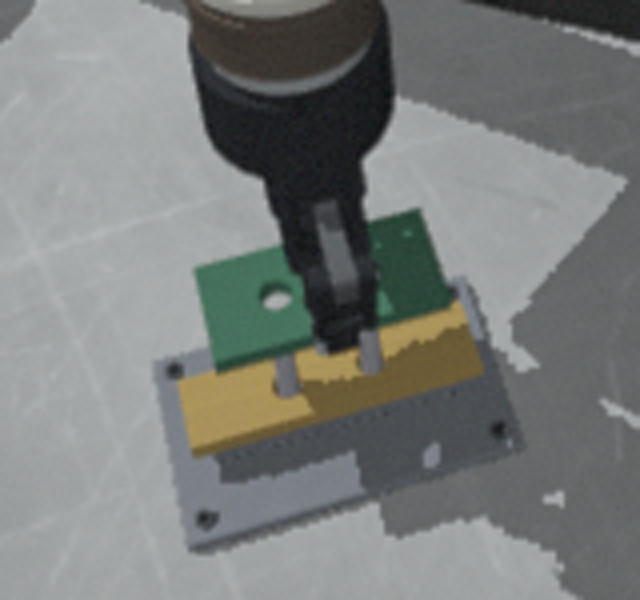

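>>> send_rows:
  motion: "1 3.5 -2.9 0 0; 1 7 -5.8 0 0; 1 10.5 -8.7 0 0; 1 14 -11.6 0 0; 1 17.5 -14.5 0 0"

```text
clock: 10.4
eef_pos: [0.588, -0.1316, 0.0947]
tool_rot: [0.986, 0.167, -0.001, -0.0]
ft_force: [1.3, -0.2, -2.0]
grip_width: 0.0486
grasp_force: 62.4
```

>>> send_rows:
  motion: "1 3.5 -2.9 0 0; 1 7 -5.8 0 0; 1 10 -7.9 1 0; 1 10 -7.9 3 0; 1 10 -7.9 5 0"

```text
clock: 10.9
eef_pos: [0.6566, -0.0237, 0.044]
tool_rot: [0.986, 0.169, -0.0, 0.0]
ft_force: [0.5, -0.1, -3.1]
grip_width: 0.0483
grasp_force: 62.4
```

>>> send_rows:
  motion: "1 0 0 1 0; 1 0 0 2 0; 1 0 0 2.8 0; 1 0 0 3.3 0; 1 0 0 3.3 0"

```text
clock: 11.4
eef_pos: [0.6559, -0.0259, 0.0124]
tool_rot: [0.986, 0.167, -0.0, -0.0]
ft_force: [-0.3, 0.2, -1.6]
grip_width: 0.0484
grasp_force: 62.4
```

Run:
```python
from h import *
go(657,-27,1,19.3)
```

```text
t 11.4 shift [0.07 0.14 1.14] twist -0.001 yaw 19.27 pos [655.9 -25.9  12.4] F [-0.3  0.2 -1.6] w 48.4
```

>>> send_rows:
  motion: "1 0 0 0.5 0; 1 0 0 0.9 0; 1 0 0 1.1 0; 1 0 0 1.15 0; 1 0 0 1.15 0"

```text
clock: 11.9
eef_pos: [0.6563, -0.0257, 0.0016]
tool_rot: [0.986, 0.168, 0.0, 0.0]
ft_force: [-0.7, 0.2, 0.2]
grip_width: 0.0481
grasp_force: 63.3
```

>>> send_rows:
  motion: "-1 0 0 0 0; -1 0 0 0 0; -1 0 0 0 0; -1 0 0 0 0; -1 0 0 0 0"

```text
clock: 12.4
eef_pos: [0.6564, -0.0256, 0.0014]
tool_rot: [0.986, 0.168, 0.0, 0.0]
ft_force: [-0.6, 0.2, 0.1]
grip_width: 0.0853
grasp_force: 0.0
```

>>> send_rows:
  motion: "-1 0 0 -2 0; -1 0 0 -5 0; -1 0 0 -9 0; -1 0 0 -10 0; -1 0 0 -10 0"

```text
clock: 12.9
eef_pos: [0.6583, -0.0257, 0.1043]
tool_rot: [0.986, 0.168, 0.003, 0.001]
ft_force: [-0.1, 0.3, 0.4]
grip_width: 0.0857
grasp_force: 0.0
```

Run:
```python
from seg import *
go(471,-328.5,100,19.3)
b=snap('side')
quad('side',b,'green',(250,150,400,260),.014)
print([boxes_of('side',n)[:1] for n in('green_mid','yellow_mid')])
cv2.imwrite('pics/g6.png',cv2.resize(b[110:270,220:400],(675,600),interpolation=2)[:,:,::-1])
```

```text
t 12.9 shift [-27.68  22.39   0.32] twist -0.0 yaw 19.3 pos [658.3 -25.7 104.3] F [-0.1  0.3  0.4] w 85.7
side green ctr 656.8 -28.0  mom 656.6 -29.6 size 109.6 65.6 ang 19.6
[[{'rect': [308.4, 208.7, 33.5, 22.4], 'conf': 0.45}], [{'rect': [329.9, 218.3, 111.9, 63.2], 'conf': 0.72}]]
```

View pics/g6.png

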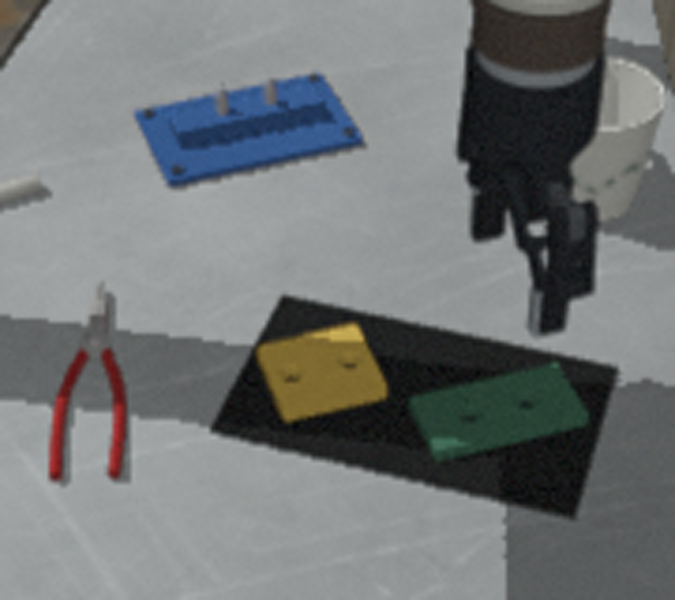

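>>> send_rows:
  motion: "-1 -3.5 2.8 0 0; -1 -7 5.6 0 0; -1 -10.5 8.4 0 0; -1 -14 11.2 0 0; -1 -17.5 14 0 0"

```text
clock: 13.55
eef_pos: [0.5349, -0.2163, 0.099]
tool_rot: [0.986, 0.168, -0.002, -0.001]
ft_force: [0.8, -0.7, 0.4]
grip_width: 0.0854
grasp_force: 0.0
```

>>> send_rows:
  motion: "-1 -3.5 2.8 0 0; -1 -7 5.6 0 0; -1 -10.2 8.4 0 0; -1 -10.2 8.4 3 0; -1 -10.2 8.4 5 0"

```text
clock: 14.05
eef_pos: [0.4664, -0.3293, 0.0484]
tool_rot: [0.986, 0.166, -0.001, -0.001]
ft_force: [-0.1, 1.4, -0.7]
grip_width: 0.0853
grasp_force: 0.0
```

>>> send_rows:
  motion: "-1 0 0 1 0; -1 0 0 2 0; -1 0 0 2.5 0; -1 0 0 2.5 0; -1 0 0 2.5 0"

```text
clock: 14.55
eef_pos: [0.4695, -0.3286, 0.0269]
tool_rot: [0.986, 0.168, 0.0, 0.0]
ft_force: [0.1, -0.2, 0.0]
grip_width: 0.0857
grasp_force: 0.0
```

Run:
```python
from h import *
go(471,-328.1,16,19.3)
for n,pts in(('side',[(279.5,132.9),(292.3,131.3)]),('top',[(160+92/2.4,100+289/2.4),(160+102/2.4,100+329/2.4)])):
    P=np.array([ray(n,*p,.048)[:2]*1000 for p in pts]);print(P.round(1).tolist(),P.mean(0))
```

```text
t 14.6 shift [ 0.15 -0.    1.09] twist 0.001 yaw 19.34 pos [ 469.5 -328.6   26.9] F [ 0.1 -0.2  0. ] w 85.7
[[459.6, 282.9], [496.2, 291.9]] [477.85930617 287.39593159]
[[500.8, 287.8], [459.3, 275.4]] [480.02556963 281.60272585]
```

>>> send_rows:
  motion: "-1 0.15 0 0.5 0; -1 0.15 0 1.1 0; -1 0.15 0 1.1 0; 1 0.15 0 1.1 0; 1 0.15 0 1.1 0"

```text
clock: 15.05
eef_pos: [0.4703, -0.3281, 0.0154]
tool_rot: [0.986, 0.168, 0.0, 0.0]
ft_force: [0.1, -1.1, 0.2]
grip_width: 0.0586
grasp_force: 0.0
```

>>> send_rows:
  motion: "1 0 0 0 0; 1 0 0 0 0; 1 0 0 0 0; 1 0 0 0 0"

```text
clock: 15.45
eef_pos: [0.4706, -0.3283, 0.0158]
tool_rot: [0.986, 0.168, 0.0, 0.0]
ft_force: [-0.4, 0.4, 3.0]
grip_width: 0.0346
grasp_force: 60.4
```

>>> send_rows:
  motion: "1 0 0 -1 0; 1 0 0 -2 0; 1 0 0 -3.5 0; 1 0 0 -6 0; 1 0 0 -8 0"

```text
clock: 15.95
eef_pos: [0.4703, -0.3281, 0.0968]
tool_rot: [0.986, 0.168, 0.0, 0.0]
ft_force: [1.3, -0.7, -2.6]
grip_width: 0.0351
grasp_force: 60.3
```

Run:
```python
from h import *
go(475.5,287.5,96,21.8)
b=snap('side');a=snap('top')
for n in('side','top'):print([(np.round(q['rect'],1),q['conf']) for q in boxes_of(n,'brass_mid')[:2]])
c=cv2.resize(a[190:285,160:250],(379,400),interpolation=2);d=cv2.resize(b[230:380,180:340],(421,400),interpolation=2)
cv2.imwrite('pics/g7.png',np.hstack([c,d])[:,:,::-1])
```

```text
t 15.9 shift [ 20.84 -57.93   0.07] twist -0.044 yaw 19.3 pos [ 470.3 -328.1   96.8] F [ 1.3 -0.7 -2.6] w 35.1
[(array([258.8, 302.1,  81.9,  37.8]), 0.75)]
[(array([452.1, 237.3,  33.4,  60. ]), 0.83)]
```

View pics/g7.png

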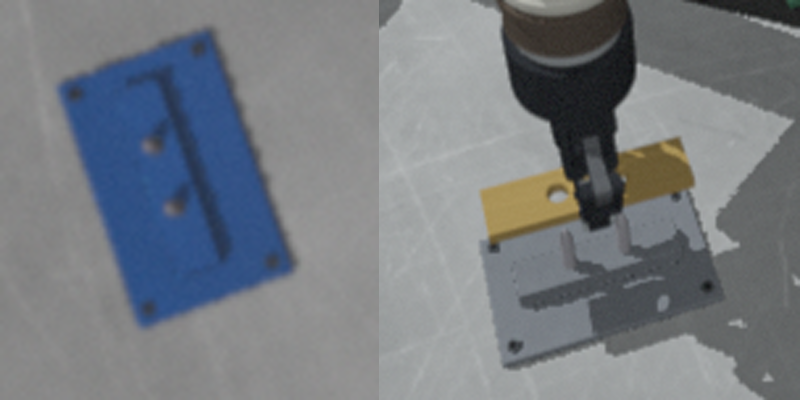

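Run:
```python
from h import *
Z=400/95
def w(pts,z):
    return np.array([ray('top',160+(x+.5)/Z-.5,190+(y+.5)/Z-.5,z)[:2]*1000 for x,y in pts])
for n,p,z in(('base',[(62,86),(210,30),(292,268),(142,325)],.008),('bolts',[(75,93),(197,48),(272,260),(149,308)],.008),('tips',[(150,146),(172,208)],.046)):
    P=w(p,z);print(n,P.round(1).tolist(),P.mean(0).round(1))
```

```text
base [[528.8, 361.1], [565.4, 271.3], [419.8, 214.8], [383.7, 304.7]] [474.4 288. ]
bolts [[524.7, 352.8], [554.0, 278.9], [424.4, 227.2], [394.0, 301.0]] [474.3 290. ]
tips [[491.0, 295.6], [454.4, 280.7]] [472.7 288.2]
```

>>> send_rows:
  motion: "1 1.7 -4.7 0 0; 1 3.4 -9.4 0 0; 1 5.1 -14.1 0 0; 1 6.8 -18.8 0 0; 1 8.5 -23.5 0 0"

```text
clock: 16.65
eef_pos: [0.4712, -0.0762, 0.0938]
tool_rot: [0.986, 0.167, -0.001, -0.0]
ft_force: [1.2, 0.1, -3.1]
grip_width: 0.0345
grasp_force: 60.6
```

>>> send_rows:
  motion: "1 1.7 -4.7 0 -0.01; 1 3.4 -9.4 0 -0.02; 1 5.1 -14.1 0 -0.03; 1 6.8 -18.8 0 -0.044; 1 8.5 -23.5 0 -0.044"

```text
clock: 17.15
eef_pos: [0.4739, 0.1733, 0.0938]
tool_rot: [0.982, 0.189, -0.001, 0.0]
ft_force: [1.3, -0.0, -2.3]
grip_width: 0.0342
grasp_force: 60.6
```

>>> send_rows:
  motion: "1 1.7 -4.7 0 0; 1 3.4 -9.4 0 0; 1 3.9 -10.8 0 0; 1 3.9 -10.8 0 0; 1 3.9 -10.8 0 0"

```text
clock: 17.65
eef_pos: [0.4897, 0.2464, 0.0944]
tool_rot: [0.975, 0.222, -0.006, -0.017]
ft_force: [-0.1, -1.4, -3.3]
grip_width: 0.0347
grasp_force: 60.6
```

Run:
```python
from h import *
go(475.5,287.5,60,21.8)
```

```text
t 17.6 shift [ 0.52 -4.19  3.58] twist 0.068 yaw 25.67 pos [489.7 246.4  94.4] F [-0.1 -1.4 -3.3] w 34.7
```

Run:
```python
from h import *
o=bot.get_obs();print(o['joint_pos'].round(3),o['joint_vel'].round(3),o['ft_force'].round(1),o['tau'].round(1),o['tool_rot'].round(4))
b=snap('side');a=snap('top')
c=cv2.resize(a[170:290,160:290],(433,400),interpolation=2);d=cv2.resize(b[20:190,200:340],(330,400),interpolation=2)
cv2.imwrite('pics/g8.png',np.hstack([c,d])[:,:,::-1]);go(475.5,287.5,60,21.8);o=bot.get_obs();print(o['joint_vel'].round(3))
```

```text
[ 0.447  0.433 -0.093  1.049  0.035  3.141] [-0.02  -0.017 -0.015  0.005 -0.008 -0.   ] [-0.1 -1.4 -3.3] [  0.6 -44.6  23.7  -0.1   0.2  -0. ] [ 0.9749  0.2221 -0.0055 -0.0166]
t 17.8 shift [ 0.53 -4.27  3.63] twist 0.066 yaw 25.6 pos [489.8 245.7  94.8] F [ 0.6 -0.9 -2.2] w 34.6
[-0.005 -0.009 -0.    -0.001  0.003  0.002]
```

View pics/g8.png

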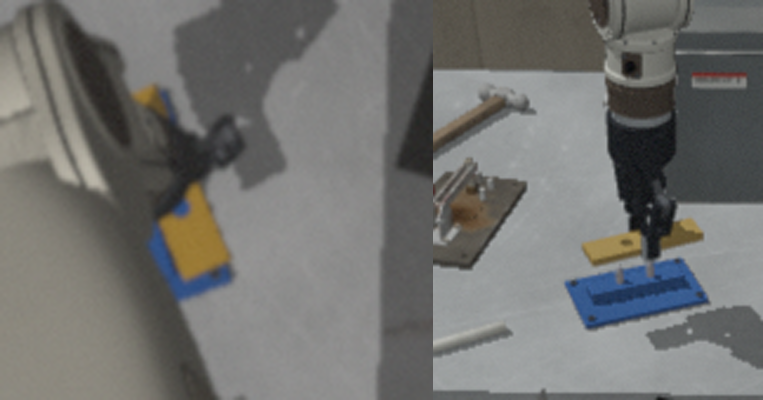

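>>> send_rows:
  motion: "1 0 0 0 -0.14; 1 0 0 0 -0.28; 1 0 0 0 -0.42; 1 0 0 0 -0.56; 1 0 0 0 -0.7"

```text
clock: 18.25
eef_pos: [0.4902, 0.2455, 0.0954]
tool_rot: [0.839, 0.545, 0.001, -0.017]
ft_force: [0.1, -0.3, -2.1]
grip_width: 0.0346
grasp_force: 60.6
```

>>> send_rows:
  motion: "1 0 0 0 -0.14; 1 0 0 0 -0.28; 1 0 0 0 -0.42; 1 0 0 0 -0.56; 1 0 0 0 -0.7"

```text
clock: 18.75
eef_pos: [0.4902, 0.2455, 0.0954]
tool_rot: [0.601, 0.799, 0.007, -0.016]
ft_force: [-0.0, -0.3, -1.7]
grip_width: 0.0345
grasp_force: 60.6
```

>>> send_rows:
  motion: "1 0 0 0 -0.14; 1 0 0 0 -0.28; 1 0 0 0 -0.42; 1 0 0 0 -0.56; 1 0 0 0 -0.7"

```text
clock: 19.25
eef_pos: [0.4902, 0.2456, 0.0954]
tool_rot: [0.291, 0.957, 0.012, -0.012]
ft_force: [0.9, -0.1, -2.6]
grip_width: 0.0345
grasp_force: 60.7
```

>>> send_rows:
  motion: "1 0 0 0 -0.14; 1 0 0 0 -0.28; 1 0 0 0 -0.42; 1 0 0 0 -0.56; 1 0 0 0 -0.7"

```text
clock: 19.75
eef_pos: [0.4902, 0.2455, 0.0954]
tool_rot: [-0.055, 0.998, 0.016, -0.007]
ft_force: [-0.1, -0.6, -2.2]
grip_width: 0.0346
grasp_force: 60.7
```

Run:
```python
from h import *
go(474.8,287.8,75,201.8)
```

```text
t 19.8 shift [1.03 4.3  2.19] twist -0.27 yaw -173.67 pos [490.2 245.5  95.4] F [-0.1 -0.6 -2.2] w 34.6
```

>>> send_rows:
  motion: "1 0.2 0.8 0.3 -0.09; 1 0.4 1.7 0.6 -0.18; 1 0.7 3 0.9 -0.27; 1 1 4.3 1.2 -0.27; 1 1 4.3 1.2 -0.27"

```text
clock: 20.25
eef_pos: [0.4749, 0.2895, 0.0846]
tool_rot: [-0.187, 0.982, 0.017, -0.005]
ft_force: [-1.0, -1.3, -2.8]
grip_width: 0.0344
grasp_force: 60.6
```

Run:
```python
from h import *
go(474.8,287.8,75,201.8)
o=bot.get_obs();print(R.from_quat(o['tool_rot']).as_matrix().round(4),o['joint_pos'].round(3))
b=snap('side');a=snap('top')
c=cv2.resize(a[170:290,160:290],(433,400),interpolation=2);d=cv2.resize(b[90:180,240:340],(444,400),interpolation=2)
cv2.imwrite('pics/g9.png',cv2.resize(np.hstack([c,d])[:,:,::-1],(800,365)))
```

```text
t 20.2 shift [ 0.07 -0.19  0.95] twist -0.005 yaw -158.47 pos [474.9 289.5  84.6] F [-1.  -1.3 -2.8] w 34.4
[[-0.9302 -0.3667 -0.017 ]
 [-0.367   0.9297  0.031 ]
 [ 0.0044  0.0351 -0.9994]] [ 0.528  0.454 -0.088  1.028  0.035  0.152]
```

View pics/g9.png

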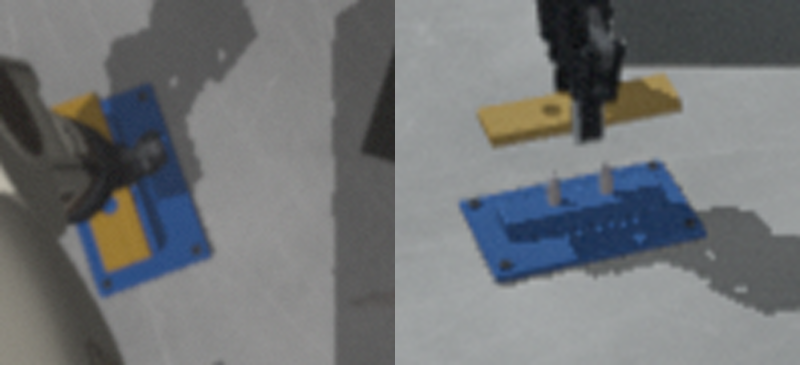

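Run:
```python
from h import *
s=444/100*800/877
def w(pts,z): return np.array([ray('side',240+(x-395+.5)/s-.5,90+(y+.5)/s-.5,z)[:2]*1000 for x,y in pts])
P=w([(493,135),(477,107),(665,73),(682,97)],.1028);print(P.round(1).tolist(),P.mean(0))
H=w([(551,110)],.1025);u=np.array([np.cos(np.radians(21.5)),np.sin(np.radians(21.5))]);print(H,H+20*u)
B=w([(460,202),(656,163),(706,238),(497,282)],.008);print('base',B.round(1).tolist(),B.mean(0))
T=w([(555,170),(604,162)],.047);print(T.round(1).tolist(),T.mean(0))
```

```text
[[421.5, 249.0], [406.9, 284.0], [536.0, 332.2], [548.8, 300.4]] [478.29646894 291.39757239]
[[458.4084817  281.85064038]] [[477.01683306 289.18066492]]
base [[384.6, 305.6], [528.0, 360.4], [566.9, 264.6], [421.3, 209.5]] [475.20285174 285.02616614]
[[457.9, 291.0], [492.5, 302.1]] [475.16430556 296.54023835]
```

>>> send_rows:
  motion: "1 0.15 -0.15 1 0; 1 0.15 -0.2 2 -0.005; 1 0.15 -0.2 3 -0.005; 1 0.15 -0.2 3.6 -0.005; 1 0.15 -0.2 3.6 -0.005"

```text
clock: 20.85
eef_pos: [0.4734, 0.2871, 0.0471]
tool_rot: [-0.19, 0.982, 0.016, -0.006]
ft_force: [-0.7, 0.2, -1.1]
grip_width: 0.0348
grasp_force: 60.6
```

Run:
```python
from h import *
go(473.6,287.2,40,201.8)
b=snap('side');b=snap('side')
cv2.imwrite('pics/g10.png',cv2.resize(b[100:180,240:340],(750,600),interpolation=2)[:,:,::-1])
```

```text
t 20.9 shift [-0.03 -0.03  0.71] twist 0.001 yaw -158.14 pos [473.4 287.1  47.1] F [-0.7  0.2 -1.1] w 34.8
```

View pics/g10.png

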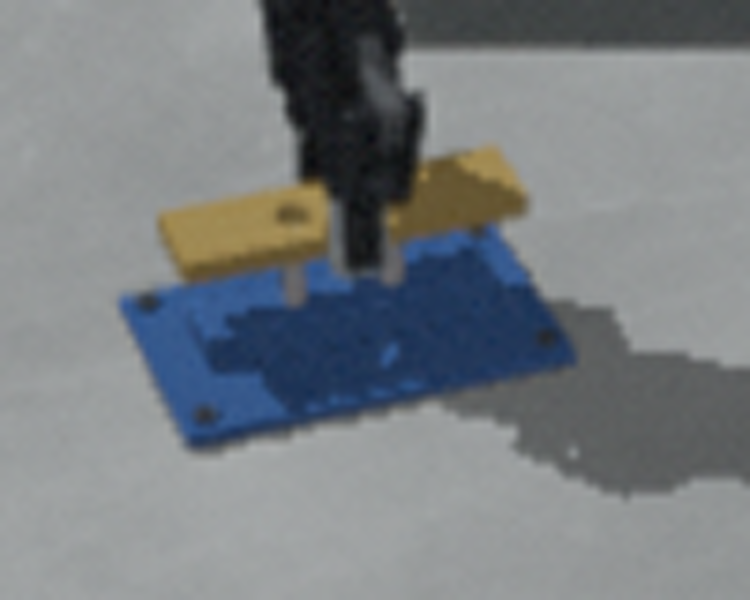

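>>> send_rows:
  motion: "1 0 0 0.5 0; 1 0 0 0.9 0; 1 0 0 1.3 0; 1 0 0 1.3 0"

```text
clock: 21.35
eef_pos: [0.4736, 0.288, 0.0351]
tool_rot: [-0.19, 0.982, 0.017, -0.006]
ft_force: [-0.7, -0.3, -1.5]
grip_width: 0.0348
grasp_force: 60.6
```

>>> send_rows:
  motion: "1 0 0 0.4 0; 1 0 0 0.8 0; 1 0 0 1.1 0; 1 0 0 1.1 0"

```text
clock: 21.75
eef_pos: [0.4733, 0.2897, 0.0245]
tool_rot: [-0.19, 0.982, 0.018, -0.005]
ft_force: [-2.4, 4.5, -2.4]
grip_width: 0.0348
grasp_force: 60.7
```

>>> send_rows:
  motion: "1 0.02 0.2 0 0; 1 0.02 0.2 0.3 0; 1 0.02 0.2 0.6 0; 1 0.02 0.2 0.6 0"

```text
clock: 22.15
eef_pos: [0.4726, 0.2898, 0.0181]
tool_rot: [-0.19, 0.982, 0.016, -0.006]
ft_force: [0.3, -0.8, -2.1]
grip_width: 0.0345
grasp_force: 60.7
```

>>> send_rows:
  motion: "1 0 0 0.1 0; 1 0 0 0.2 0; 1 0 0 0.25 0; 1 0 0 0.25 0"

```text
clock: 22.55
eef_pos: [0.473, 0.2905, 0.0164]
tool_rot: [-0.19, 0.982, 0.017, -0.005]
ft_force: [-0.5, -0.0, -1.2]
grip_width: 0.0344
grasp_force: 60.7
```

>>> send_rows:
  motion: "-1 0 0 0 0; -1 0 0 0 0; -1 0 0 0 0; -1 0 0 0 0; -1 0 0 0 0"

```text
clock: 23.05
eef_pos: [0.473, 0.2907, 0.0166]
tool_rot: [-0.19, 0.982, 0.017, -0.005]
ft_force: [-0.0, 0.4, 0.5]
grip_width: 0.0854
grasp_force: 0.0
```

>>> send_rows:
  motion: "-1 0 0 -1 0; -1 0 0 -3 0; -1 0 0 -6 0; -1 0 0 -8.5 0; -1 0 0 -8.5 0"

```text
clock: 23.55
eef_pos: [0.4772, 0.2895, 0.1063]
tool_rot: [-0.19, 0.982, 0.018, -0.001]
ft_force: [0.4, 0.8, 0.4]
grip_width: 0.0854
grasp_force: 0.0
```

Run:
```python
from h import *
go(656.3,-25.7,100,199.3)
b=snap('side')
cv2.imwrite('pics/g11.png',cv2.resize(b[100:260,240:400],(600,600),interpolation=2)[:,:,::-1])
```

```text
t 23.6 shift [ -4.88 -35.93  -0.65] twist 0.045 yaw -158.13 pos [477.2 289.5 106.3] F [0.4 0.8 0.4] w 85.4
```

View pics/g11.png

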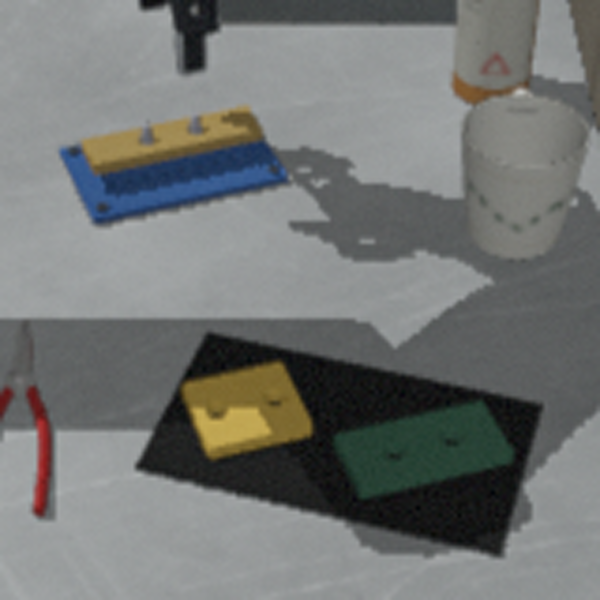

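>>> send_rows:
  motion: "-1 -0.6 -4.5 -0.1 0.01; -1 -1.2 -9 -0.2 0.02; -1 -1.8 -13.5 -0.3 0.03; -1 -2.4 -18 -0.4 0.045; -1 -3 -22.5 -0.4 0.045"

```text
clock: 24.1
eef_pos: [0.5859, 0.0887, 0.0965]
tool_rot: [-0.168, 0.986, 0.017, -0.006]
ft_force: [0.3, 0.8, 0.8]
grip_width: 0.0855
grasp_force: 0.0
```

>>> send_rows:
  motion: "-1 -0.6 -4.5 0 0; -1 -1.2 -9 0 0; -1 -1.9 -13.4 0 0; -1 -1.9 -13.4 0 0; -1 -1.9 -13.4 0 0"

```text
clock: 24.6
eef_pos: [0.6474, -0.031, 0.091]
tool_rot: [-0.166, 0.986, 0.017, -0.007]
ft_force: [0.1, 1.1, -0.2]
grip_width: 0.0853
grasp_force: 0.0
```

Run:
```python
from h import *
go(656.3,-25.7,40,199.3);go(656.3,-25.7,2,199.3)
o=bot.get_obs();print(R.from_quat(o['tool_rot']).as_matrix()[2].round(4))
```

```text
t 24.6 shift [-1.05  0.02  5.1 ] twist -0.002 yaw -160.84 pos [647.4 -31.   91. ] F [ 0.1  1.1 -0.2] w 85.3
t 24.6 shift [-1.08 -0.12  8.89] twist -0.002 yaw -160.84 pos [647.4 -31.   91. ] F [ 0.1  1.1 -0.2] w 85.3
[ 0.0075  0.0362 -0.9993]
```

>>> send_rows:
  motion: "-1 -0.5 0 2 0; -1 -1 0 4 0; -1 -1 0 6 0; -1 -1 -0.1 6.5 0; -1 -1 -0.1 6.5 0"

```text
clock: 25.1
eef_pos: [0.6552, -0.0241, 0.0263]
tool_rot: [-0.168, 0.986, 0.017, -0.007]
ft_force: [-0.4, 0.4, -0.2]
grip_width: 0.0853
grasp_force: 0.0
```

Run:
```python
from h import *
go(656.3,-25.7,2.5,199.3)
```

```text
t 25.1 shift [-0.07 -0.28  2.37] twist 0.002 yaw -160.6 pos [655.2 -24.1  26.3] F [-0.4  0.4 -0.2] w 85.3
```

>>> send_rows:
  motion: "-1 -0.07 -0.25 1 0; -1 -0.07 -0.25 1.8 0; -1 -0.07 -0.25 2.2 0; -1 -0.07 -0.25 2.35 0; -1 -0.07 -0.25 2.35 0"

```text
clock: 25.6
eef_pos: [0.6578, -0.0268, 0.0038]
tool_rot: [-0.167, 0.986, 0.017, -0.006]
ft_force: [0.1, -0.6, -0.5]
grip_width: 0.0855
grasp_force: 0.0
```

>>> send_rows:
  motion: "1 0 0 0 0; 1 0 0 0 0; 1 0 0 0 0; 1 0 0 0 0; 1 0 0 0 0"

```text
clock: 26.1
eef_pos: [0.6587, -0.0268, 0.005]
tool_rot: [-0.168, 0.986, 0.017, -0.004]
ft_force: [-0.5, -0.5, 5.0]
grip_width: 0.048
grasp_force: 62.5
```

>>> send_rows:
  motion: "1 0 0 -1 0; 1 0 0 -3 0; 1 0 0 -6 0; 1 0 0 -9 0; 1 0 0 -9 0"

```text
clock: 26.6
eef_pos: [0.6626, -0.0299, 0.0992]
tool_rot: [-0.168, 0.986, 0.016, -0.001]
ft_force: [1.1, 0.4, -1.9]
grip_width: 0.0478
grasp_force: 62.2
```

Run:
```python
from h import *
go(472.8,-327.5,95,199.3)
```

```text
t 26.6 shift [ 27.75 -21.82  -0.34] twist -0.0 yaw -160.71 pos [662.6 -29.9  99.2] F [ 1.1  0.4 -1.9] w 47.8
```

>>> send_rows:
  motion: "1 3.5 -2.75 -0.2 0; 1 7 -5.5 -0.3 0; 1 10.5 -8.25 -0.4 0; 1 14 -11 -0.4 0; 1 17.5 -13.75 -0.4 0"

```text
clock: 27.1
eef_pos: [0.5377, -0.2181, 0.0928]
tool_rot: [-0.168, 0.986, 0.017, -0.006]
ft_force: [0.9, -0.0, -1.8]
grip_width: 0.0477
grasp_force: 62.2
```

>>> send_rows:
  motion: "1 3.5 -2.75 0 0; 1 7 -5.5 0 0; 1 10.2 -8 0 0; 1 10.2 -8 0 0; 1 10.2 -8 0 0"

```text
clock: 27.6
eef_pos: [0.4684, -0.3268, 0.0907]
tool_rot: [-0.166, 0.986, 0.018, -0.006]
ft_force: [-0.3, -0.5, -1.6]
grip_width: 0.048
grasp_force: 62.3
```

>>> send_rows:
  motion: "1 0 0 0 0; 1 0 0 0 0"

```text
clock: 27.8
eef_pos: [0.4704, -0.3252, 0.0914]
tool_rot: [-0.169, 0.986, 0.017, -0.006]
ft_force: [0.6, -0.3, -2.2]
grip_width: 0.0478
grasp_force: 62.3
```

Run:
```python
from h import *
go(472.8,-327.5,75,199.3)
o=bot.get_obs();print(R.from_quat(o['tool_rot']).as_matrix()[2].round(4),o['joint_vel'].round(3))
```

```text
t 27.8 shift [-0.16 -0.36  1.63] twist 0.002 yaw -160.59 pos [ 470.4 -325.2   91.4] F [ 0.6 -0.3 -2.2] w 47.8
[ 0.0054  0.0355 -0.9994] [ 0.004 -0.002  0.003  0.003 -0.001 -0.001]
```

>>> send_rows:
  motion: "1 -0.15 -0.35 0.4 0; 1 -0.15 -0.35 0.8 0; 1 -0.15 -0.35 1.4 0; 1 -0.15 -0.35 1.4 0; 1 -0.15 -0.35 1.4 0"

```text
clock: 28.3
eef_pos: [0.472, -0.3285, 0.0772]
tool_rot: [-0.168, 0.986, 0.017, -0.006]
ft_force: [1.1, -0.1, -1.6]
grip_width: 0.0479
grasp_force: 62.3
```

Run:
```python
from h import *
go(472.8,-327.5,60,199.3)
b=snap('side')
q=boxes_of('side','green_mid');print(q[:1])
cv2.imwrite('pics/g12.png',cv2.resize(b[250:380,190:330],(646,600),interpolation=2)[:,:,::-1])
```

```text
t 28.3 shift [-0.12  0.    1.72] twist 0.0 yaw -160.69 pos [ 472.  -328.5   77.2] F [ 1.1 -0.1 -1.6] w 47.9
[{'rect': [260.0, 310.4, 63.3, 40.1], 'conf': 0.94}]
```

View pics/g12.png

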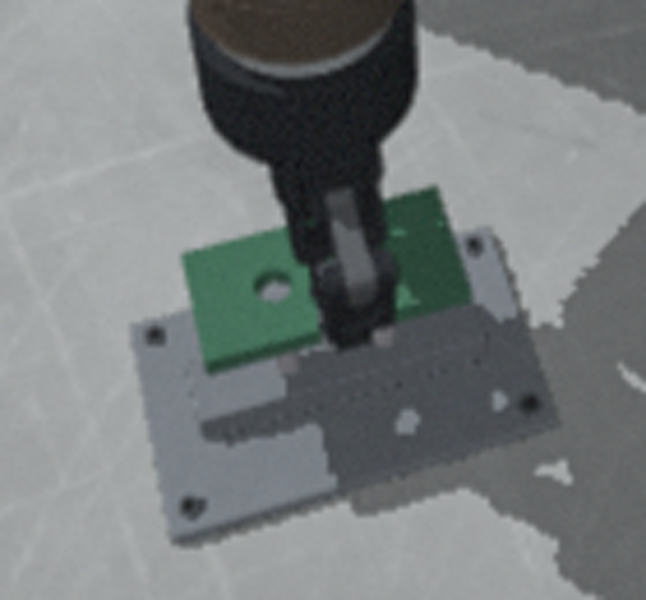

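Run:
```python
from h import *
a=ray('side',180+276/4,230+297/4,.112)[:2]*1000;b=ray('side',190+272/4.614,250+288/4.614,.0865)[:2]*1000
print(a,b,'expected left hole when at TCP 472.5,-329.2:',a,'now shift wanted for pin:',a-[1.5,-1.1]-b)
print('pin tip from now', ray('side',190+289/4.614,250+352/4.614,.06)[:2]*1000)
```

```text
[ 454.18640535 -337.93885556] [ 451.66440032 -337.97119327] expected left hole when at TCP 472.5,-329.2: [ 454.18640535 -337.93885556] now shift wanted for pin: [1.02200503 1.13233771]
pin tip from now [ 457.19053479 -349.56188995]
```

>>> send_rows:
  motion: "1 -0.12 0 0.5 0; 1 -0.12 0 1 0; 1 -0.12 0 1.5 0; 1 -0.12 0 1.8 0; 1 -0.12 0 1.8 0"

```text
clock: 28.9
eef_pos: [0.4725, -0.3275, 0.0589]
tool_rot: [-0.168, 0.986, 0.017, -0.006]
ft_force: [-0.3, 0.2, -1.8]
grip_width: 0.0479
grasp_force: 62.3
```

>>> send_rows:
  motion: "1 0 0 0.4 0; 1 0 0 0.8 0; 1 0 0 1.2 0; 1 0 0 1.2 0"

```text
clock: 29.3
eef_pos: [0.4725, -0.3273, 0.0469]
tool_rot: [-0.168, 0.986, 0.017, -0.006]
ft_force: [-0.2, 1.4, -2.3]
grip_width: 0.0478
grasp_force: 62.3
```

>>> send_rows:
  motion: "1 0 0 0.5 0; 1 0 -0.04 1 0; 1 0 -0.06 1.5 0; 1 0 -0.06 1.9 0; 1 0 -0.06 1.9 0"

```text
clock: 29.8
eef_pos: [0.4723, -0.3271, 0.0278]
tool_rot: [-0.167, 0.986, 0.017, -0.006]
ft_force: [-1.0, -0.3, -2.5]
grip_width: 0.0478
grasp_force: 62.3
```

>>> send_rows:
  motion: "1 0 0 0.1 0; 1 0 0 0.2 0; 1 0 0 0.28 0; 1 0 0 0.28 0"

```text
clock: 30.2
eef_pos: [0.4727, -0.3274, 0.0259]
tool_rot: [-0.168, 0.986, 0.017, -0.005]
ft_force: [-0.0, 0.0, -2.2]
grip_width: 0.0479
grasp_force: 62.3
```

>>> send_rows:
  motion: "1 0 0 0.1 0; 1 0 0 0.15 0; 1 0 0 0.15 0"

```text
clock: 30.5
eef_pos: [0.4729, -0.3274, 0.025]
tool_rot: [-0.168, 0.986, 0.016, -0.005]
ft_force: [-0.4, -0.2, 3.3]
grip_width: 0.0478
grasp_force: 62.7
```

>>> send_rows:
  motion: "-1 0 0 0 0; -1 0 0 0 0; -1 0 0 0 0; -1 0 0 0 0; -1 0 0 0 0"

```text
clock: 31.0
eef_pos: [0.4727, -0.3273, 0.0243]
tool_rot: [-0.168, 0.986, 0.017, -0.005]
ft_force: [-0.6, -0.1, -0.1]
grip_width: 0.0851
grasp_force: 0.0
```

>>> send_rows:
  motion: "-1 0 0 -1 0; -1 0 0 -3 0; -1 0 0 -6 0; -1 0 0 -8 0; -1 0 0 -8 0"

```text
clock: 31.5
eef_pos: [0.4763, -0.3315, 0.1087]
tool_rot: [-0.168, 0.986, 0.014, -0.003]
ft_force: [-0.5, 0.0, -0.1]
grip_width: 0.0854
grasp_force: 0.0
```

Run:
```python
from seg import *
go(541.4,8.9,100,199.3)
b=snap('side')
quad('side',b,'green',(200,250,340,390),.034)
```

```text
t 31.5 shift [-17.39  29.94   1.71] twist -0.0 yaw -160.71 pos [ 476.3 -331.5  108.7] F [-0.5  0.  -0.1] w 85.4
side green ctr 472.1 -330.4  mom 471.6 -334.7 size 102.5 53.6 ang 19.2
```

>>> send_rows:
  motion: "-1 -2.3 4 0.1 0; -1 -4.6 8 0.2 0; -1 -6.9 12 0.4 0; -1 -9.2 16 0.5 0; -1 -11.5 20 0.7 0"

```text
clock: 32.05
eef_pos: [0.5155, -0.101, 0.1026]
tool_rot: [-0.167, 0.986, 0.017, -0.006]
ft_force: [0.1, -0.3, 0.2]
grip_width: 0.0854
grasp_force: 0.0
```

>>> send_rows:
  motion: "-1 -2.3 4 0.1 0; -1 -4.6 8 0.3 0; -1 -5.9 9.7 2 0; -1 -5.9 9.7 4 0; -1 -5.9 9.7 6 0"

```text
clock: 32.55
eef_pos: [0.5383, 0.0113, 0.0452]
tool_rot: [-0.169, 0.985, 0.017, -0.006]
ft_force: [-0.6, 0.6, -1.0]
grip_width: 0.085
grasp_force: 0.0
```

>>> send_rows:
  motion: "-1 0 0 0 0; -1 0 0 0 0"

```text
clock: 32.75
eef_pos: [0.538, 0.01, 0.046]
tool_rot: [-0.168, 0.986, 0.017, -0.007]
ft_force: [0.4, -0.3, -0.7]
grip_width: 0.0855
grasp_force: 0.0
```

Run:
```python
from h import *
go(541.4,8.9,1,199.3)
```

```text
t 32.8 shift [-0.32 -0.37  4.49] twist -0.0 yaw -160.7 pos [538.  10.  46.] F [ 0.4 -0.3 -0.7] w 85.5
```

>>> send_rows:
  motion: "-1 -0.32 -0.37 1.5 0; -1 -0.32 -0.37 3 0; -1 -0.32 -0.37 4 0; -1 -0.32 -0.37 4.6 0; -1 -0.32 -0.37 4.6 0"

```text
clock: 33.25
eef_pos: [0.5419, 0.0088, -0.0002]
tool_rot: [-0.167, 0.986, 0.017, -0.006]
ft_force: [-0.8, -0.4, 0.9]
grip_width: 0.0854
grasp_force: 0.0
```

>>> send_rows:
  motion: "1 0 0 0 0; 1 0 0 0 0; 1 0 0 0 0; 1 0 0 0 0; 1 0 0 0 0"

```text
clock: 33.75
eef_pos: [0.5437, 0.0089, 0.002]
tool_rot: [-0.168, 0.986, 0.016, -0.004]
ft_force: [-0.2, -0.3, 5.3]
grip_width: 0.0616
grasp_force: 66.0
```

>>> send_rows:
  motion: "1 0 0 -1 0; 1 0 0 -3 0; 1 0 0 -6 0; 1 0 0 -9.5 0; 1 0 0 -9.5 0"

```text
clock: 34.25
eef_pos: [0.5478, 0.006, 0.1009]
tool_rot: [-0.168, 0.986, 0.016, -0.001]
ft_force: [1.5, 0.2, -0.0]
grip_width: 0.0616
grasp_force: 65.7
```

>>> send_rows:
  motion: "1 0 0 0 0; 1 0 0 0 0"

```text
clock: 34.45
eef_pos: [0.5428, 0.0061, 0.0945]
tool_rot: [-0.168, 0.986, 0.017, -0.007]
ft_force: [0.1, 0.2, -2.0]
grip_width: 0.062
grasp_force: 65.6
```

Run:
```python
from h import *
go(473.7,-327.6,92,199.3)
```

```text
t 34.5 shift [ 17.55 -29.2   -0.66] twist 0.0 yaw -160.7 pos [542.8   6.1  94.5] F [ 0.1  0.2 -2. ] w 62.0
```

>>> send_rows:
  motion: "1 2.4 -4 -0.3 0; 1 4.8 -8 -0.5 0; 1 7.2 -12 -0.7 0; 1 9.6 -16 -0.7 0; 1 12 -20 -0.7 0"

```text
clock: 34.95
eef_pos: [0.4952, -0.2235, 0.0945]
tool_rot: [-0.168, 0.986, 0.018, -0.007]
ft_force: [0.7, 0.7, -2.8]
grip_width: 0.062
grasp_force: 65.7
```

>>> send_rows:
  motion: "1 2.4 -4 0 0; 1 4.5 -7.5 0 0; 1 5.5 -9.2 0 0; 1 5.5 -9.2 0 0; 1 5.5 -9.2 0 0"

```text
clock: 35.45
eef_pos: [0.4742, -0.3269, 0.0916]
tool_rot: [-0.167, 0.986, 0.018, -0.007]
ft_force: [-0.6, 0.3, -0.6]
grip_width: 0.0618
grasp_force: 65.8
```

Run:
```python
from h import *
go(473.7,-327.6,68,199.3)
```

```text
t 35.5 shift [ 0.05 -0.14  2.35] twist -0.001 yaw -160.76 pos [ 474.2 -326.9   91.6] F [-0.6  0.3 -0.6] w 61.8
```

Down to just above the tips, then check the hole position numerically from the side camera.

>>> send_rows:
  motion: "1 0.05 -0.14 0.8 0; 1 0.05 -0.14 1.4 0; 1 0.05 -0.14 1.7 0; 1 0.05 -0.14 1.7 0; 1 0.05 -0.14 1.7 0"

```text
clock: 35.95
eef_pos: [0.4753, -0.3279, 0.0763]
tool_rot: [-0.168, 0.986, 0.017, -0.005]
ft_force: [-0.5, -1.0, -1.6]
grip_width: 0.0619
grasp_force: 65.8
```

Run:
```python
from h import *
go(473.7,-327.6,66,199.3)
def yb(im):
    h=cv2.cvtColor(im,cv2.COLOR_RGB2HSV);m=((h[:,:,0]>15)&(h[:,:,0]<32)&(h[:,:,1]>170)&(h[:,:,2]>60)).astype(np.uint8)
    m[:270]=0;m[370:]=0;m[:,:210]=0;m[:,310:]=0
    P=cv2.findNonZero(m)[:,0].astype(float);return P
b=snap('side');P=yb(b);print('yellow px ext',P.min(0),P.max(0),len(P),[q['rect'] for q in boxes_of('side','yellow_mid')[:1]])
# left hole darker/non-yellow blob expected here:
u=np.array([np.cos(np.radians(19.3)),np.sin(np.radians(19.3))])
o=bot.get_obs()['eef_pos'];c=np.array([471,-328.2])
for z in(o[2]+.012,):
  for s in(-20,20): print('pin axis at plate top px',proj('side',[*( (c+s*u)/1000),z]))
h=cv2.cvtColor(b,cv2.COLOR_RGB2HSV);x,y=proj('side',[*((c-20*u)/1000),o[2]+.012]).astype(int)
print(x,y);print(h[y-5:y+6,x-8:x+9,1])
```

```text
t 36.0 shift [0.14 0.05 1.03] twist 0.001 yaw -160.65 pos [ 475.3 -327.9   76.3] F [-0.5 -1.  -1.6] w 61.9Traceback (most recent call last):
  File "<stdin>", line 7, in <module>
  File "<stdin>", line 6, in yb
TypeError: 'NoneType' object is not subscriptable
```

Run:
```python
from h import *
b=snap('side');h=cv2.cvtColor(b,cv2.COLOR_RGB2HSV)
o=bot.get_obs()['eef_pos'];u=np.array([np.cos(np.radians(19.3)),np.sin(np.radians(19.3))]);c=np.array([471,-328.2])
p=proj('side',[*((c-20*u)/1000),o[2]+.012]);print(o.round(4),p.round(1),h[300,255])
x,y=p.astype(int);print(x-9,y-7);print(b[y-7:y+8,x-9:x+10].sum(2)//3)
```

```text
[ 0.4755 -0.3284  0.0767] [249.3 310.2] [21 67 53]
240 303
[[148 152 155 156 154 156 155 154 153 155 154 154 154 155 152  87  36  32
   34]
 [160 155 155 156 155 156 153 155 154 154 154 154 154 155 152 108  46  37
   36]
 [158 154 155 155 155 158 155 153 155 155 156 154 154 156 154 130  57  27
   33]
 [167 154 153 155 153 154 153 152 152 151 152 154 154 155 157 150  84  35
   35]
 [168 153 152 154 153 154 154 151 146 138 137 142 145 151 156 153 118  53
   34]
 [166 159 153 153 152 153 152 139 118 109 104 105 116 134 153 157 150 102
   76]
 [168 157 151 151 153 155 147 118  95  97 101 106 106 111 140 159 160 154
  135]
 [169 159 151 153 153 152 136  91  90 108 116 127 119 107 123 157 158 158
  155]
 [171 169 153 151 153 149 126  86  99 131 138 139 128 122 128 156 157 156
  159]
 [170 167 157 155 153 152 132 103 114 130 128 129 129 133 145 156 155 158
  157]
 [162 158 145 156 157 156 150 137 135 131 129 130 135 145 154 154 153 156
  157]
 [138 131 136 153 155 156 156 152 142 142 138 141 146 154 155 155 156 156
  154]
 [127 126 134 148 157 155 157 155 155 155 155 154 155 154 155 154 154 153
  155]
 [126 126 130 143 157 157 156 155 156 154 154 154 155 155 155 153 152 153
  155]
 [124 120 117 133 155 155 156 156 156 154 154 154 153 153 153 153 155 153
  155]]
```

Run:
```python
from h import *
print(ray('side',250.1,310.9,.0887)*1000)
go(473.7,-327.6,66,199.3)
```

```text
[ 453.70202449 -336.24445809   88.7       ]
t 36.0 shift [0.14 0.1  1.07] twist 0.0 yaw -160.67 pos [ 475.5 -328.4   76.7] F [-0.  -0.  -1.3] w 61.7
```

>>> send_rows:
  motion: "1 0.13 0.03 0.4 0; 1 0.13 0.03 0.9 0; 1 0.13 0.03 1.4 0; 1 0.13 0.03 1.8 0; 1 0.13 0.03 1.8 0"

```text
clock: 36.55
eef_pos: [0.4729, -0.3276, 0.0573]
tool_rot: [-0.168, 0.986, 0.017, -0.006]
ft_force: [-0.2, 0.4, -2.1]
grip_width: 0.0624
grasp_force: 65.8
```

Threading freely.

>>> send_rows:
  motion: "1 0 0 0.5 0; 1 0 -0.02 1 0; 1 0 -0.04 1.5 0; 1 0 -0.04 1.8 0; 1 0 -0.04 1.8 0"

```text
clock: 37.05
eef_pos: [0.4731, -0.3276, 0.0395]
tool_rot: [-0.168, 0.986, 0.017, -0.006]
ft_force: [-0.8, 1.6, -2.5]
grip_width: 0.0617
grasp_force: 65.7
```

>>> send_rows:
  motion: "1 0 -0.01 0.2 0; 1 0 -0.01 0.4 0; 1 0 -0.01 0.55 0; 1 0 -0.01 0.55 0"

```text
clock: 37.45
eef_pos: [0.4733, -0.3276, 0.0347]
tool_rot: [-0.168, 0.986, 0.017, -0.005]
ft_force: [-1.5, 2.7, -1.6]
grip_width: 0.0618
grasp_force: 65.7
```

>>> send_rows:
  motion: "1 0 0 0.1 0; 1 0 0 0.2 0; 1 0 0 0.27 0; 1 0 0 0.27 0"

```text
clock: 37.85
eef_pos: [0.4733, -0.3277, 0.0321]
tool_rot: [-0.168, 0.986, 0.017, -0.005]
ft_force: [-0.4, 2.6, -1.3]
grip_width: 0.062
grasp_force: 65.9
```

>>> send_rows:
  motion: "-1 0 0 0 0; -1 0 0 0 0; -1 0 0 0 0; -1 0 0 0 0; -1 0 0 0 0"

```text
clock: 38.35
eef_pos: [0.4735, -0.328, 0.0323]
tool_rot: [-0.167, 0.986, 0.016, -0.005]
ft_force: [-0.7, -0.7, 0.0]
grip_width: 0.0852
grasp_force: 0.0
```

>>> send_rows:
  motion: "-1 0 0 -1 0; -1 0 0 -3 0; -1 0 0 -7 0; -1 0 0 -12 0; -1 0 0 -16 0"

```text
clock: 38.85
eef_pos: [0.4762, -0.333, 0.1956]
tool_rot: [-0.168, 0.986, 0.016, -0.004]
ft_force: [0.4, 0.4, 0.2]
grip_width: 0.0855
grasp_force: 0.0
```

>>> send_rows:
  motion: "-1 0 -4 0 0; -1 0 -8 0 0; -1 0 -12 0 0; -1 0 -12 0 0; -1 0 -12 0 0"

```text
clock: 39.35
eef_pos: [0.5151, -0.4463, 0.1869]
tool_rot: [-0.167, 0.986, 0.018, -0.006]
ft_force: [-0.0, 0.7, 0.5]
grip_width: 0.0854
grasp_force: 0.0
```

Run:
```python
from h import *
b=snap('side')
h=cv2.cvtColor(b,cv2.COLOR_RGB2HSV);go(471,-328,200,199.3)
for n in('yellow_mid','green_mid','brass_mid'):print(n,[(np.round(q['rect'],1),q['conf']) for q in boxes_of('side',n)[:2]])
u=np.array([np.cos(np.radians(19.3)),np.sin(np.radians(19.3))]);v=np.array([-u[1],u[0]]);c=np.array([471,-328.2])
for nm,L,W,z in(('yel',35,32,.044),('gre',52,25,.034)):
    Q=np.array([proj('side',[*((c+a*L*u+d*W*v)/1000),zz]) for a in(-1,1) for d in(-1,1) for zz in(z,z+.01)]);lo,hi=Q.min(0),Q.max(0);print(nm,'expected rect',((lo+hi)/2).round(1),(hi-lo).round(1))
```

```text
t 39.4 shift [ 0.29 12.59 -0.77] twist -0.0 yaw -160.72 pos [ 515.2 -445.5  187.8] F [ 0.3  0.2 -0. ] w 85.3
yellow_mid [(array([260.6, 328.7,  39.9,  33.6]), 0.61)]
green_mid [(array([242.9, 331.6,  14.3,  23.1]), 0.74)]
brass_mid []
yel expected rect [262.3 320. ] [45.5 42.5]
gre expected rect [262.4 322.8] [61.1 41. ]
```

>>> send_rows:
  motion: "-1 0 4.5 0 0; -1 0 9 0 0; -1 0 13.5 0 0; -1 0 18 0 0; -1 0 22.5 0 0"

```text
clock: 40.05
eef_pos: [0.44, -0.2311, 0.1968]
tool_rot: [-0.168, 0.986, 0.016, -0.005]
ft_force: [0.7, 0.9, 0.4]
grip_width: 0.0852
grasp_force: 0.0
```

>>> send_rows:
  motion: "-1 0 4.5 0 0; -1 0 9 0 0; -1 0 13.5 0 0; -1 0 13.5 0 0; -1 0 13.5 0 0"

```text
clock: 40.55
eef_pos: [0.3963, -0.105, 0.2016]
tool_rot: [-0.169, 0.985, 0.016, -0.004]
ft_force: [0.7, -0.7, 0.3]
grip_width: 0.0853
grasp_force: 0.0
```

Run:
```python
from seg import *
for c in('side','top'):
    b=snap(c)
    for n in('yellow_mid','green_mid','brass_mid'):print(c,n,[(np.round(q['rect'],1),q['conf']) for q in boxes_of(c,n)[:2]])
    if c=='side':
        h=cv2.cvtColor(b,cv2.COLOR_RGB2HSV);H,S=h[...,0],h[...,1]
        for nm,m in(('yel',(H>15)&(H<32)&(S>120)),('gre',(H>60)&(H<95)&(S>80))):
            m=m.astype(np.uint8);k=m*0;k[285:360,215:310]=1;m*=k
            n,l,st,ce=cv2.connectedComponentsWithStats(m)
            for i in range(1,n):
                if st[i,4]>40:print(nm,st[i],ce[i].round(1))
        s=cv2.imread('pics/side0.png');d=np.abs(b[:,:,::-1].astype(int)-s)[295:345,230:296].max(2);print('change in yellow patch, median',np.median(d))
```

```text
side yellow_mid [(array([264.4, 325.5,  47.5,  41.7]), 0.96)]
side green_mid [(array([264.6, 325.8,  60.5,  36.8]), 0.78)]
side brass_mid [(array([286.6, 138.9,  50.9,  18.2]), 0.9)]
yel [ 241  303   45   41 1118] [262.6 323.3]
gre [280 306  13  26 171] [286.2 318.5]
gre [234 319  13  26 198] [239.7 331.7]
change in yellow patch, median 56.0
top yellow_mid [(array([441.3, 237. ,  30.8,  29.8]), 0.97)]
top green_mid [(array([202.4, 231.2,  52.5,  70.1]), 0.63), (array([440.7, 236.8,  31.8,  41.5]), 0.47)]
top brass_mid [(array([198.7, 231.3,  29.7,  54.4]), 0.81)]
```

```bash
python3 -c "
from h import *
print(workorder.job_done())"
```

```text
the job is handed in; nothing more can be done
None
```

I've handed the job in, with no verdict returned: the brass is down on the blue fixture, and the green with the yellow on top is back on the grey store. My last camera check matched those positions, and I didn't touch the tape measure, mug or pliers.

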